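# Touch-dry check of two paint samples

### The job

Check whether the paint samples are dry to the touch: rest the fingertips lightly on the middle of the red sample for about a second and raise them well clear, then do the same on the yellow sample and withdraw well above it. The blue sample is still wet, so it must not be touched. Do not pick up or push aside any sample, and leave the brush, the tape measure and the masking tape where they are.

Things in the scene. Friction and masses are not known exactly. Their poses are not given: they have to be found in the camera images.
- red_sample: red paint sample: loose flat wooden board 60 x 84 x 12 mm (own x, y, z), about 0.14 kg, top painted red with a narrow bare wood border. Origin: centre of its underside, z up. It lies in a grey low-rimmed pan (74 x 98 mm, floor 55 mm above the bench) on its own fixed stand (foot 90 mm across).
- red_top (a point): centre of the red sample's painted top face, about 67 mm above the bench when untouched. The pan below is sprung: pressed, board and pan sink straight down about 1 mm per newton after a first 0.3 to 1 N, at most 10 mm, and rise again when let go.
- yellow_sample: yellow paint sample: loose flat wooden board 60 x 84 x 12 mm (own x, y, z), about 0.14 kg, top painted yellow with a narrow bare wood border. Origin: centre of its underside, z up. It lies in a grey low-rimmed pan (74 x 98 mm, floor 55 mm above the bench) on its own fixed stand (foot 90 mm across).
- yellow_top (a point): centre of the yellow sample's painted top face, about 67 mm above the bench when untouched. The pan below is sprung: pressed, board and pan sink straight down about 1 mm per newton after a first 0.3 to 1 N, at most 10 mm, and rise again when let go.
- blue_sample: blue paint sample: loose flat wooden board 60 x 84 x 12 mm (own x, y, z), about 0.14 kg, top painted blue with a narrow bare wood border. Origin: centre of its underside, z up. It lies in a grey low-rimmed pan (74 x 98 mm, floor 55 mm above the bench) on its own fixed stand (foot 90 mm across).
- blue_top (a point): centre of the blue sample's painted top face, about 67 mm above the bench when untouched. The pan below is sprung: pressed, board and pan sink straight down about 1 mm per newton after a first 0.3 to 1 N, at most 10 mm, and rise again when let go.
- brush: bystander: bench brush with an orange back, 30 x 85 x 23 mm, lying loose between two of the stands; origin at the centre of its underside
- tape_rule: bystander: yellow tape measure, 36 x 88 x 66 mm, standing loose between two of the stands; origin at the centre of its underside
- paper_tape: bystander: roll of cream masking tape, 100 mm across, 25 mm high, lying loose behind the samples; origin at the centre of its underside
Mind the look-alikes: they are no part of the job. What is shaped like the yellow_sample but green or pink is not meant.

How it is judged:
By the outcome, as a careful person would: the job done as asked, in the order asked, and still so for the second after the job is handed in, with the robot touching nothing.
It also fails if it takes over 51 s, if anything falls off the work surface, if the arm or the gripper's body presses on something with over 40 N, if the wrist force passes 120 N, or if a joint passes its speed limit or range.

### The arm

A 6-joint arm with a two-finger parallel gripper is mounted at the origin on a cart in front of the work surface, level with it; the furniture and walls round the work are solid. World frame = base frame: x ahead of the robot, y to its left, z up, the work surface at z = 0. Lengths are in m, angles in rad, forces in N, time in s.
With the tool pointing down it reaches from about 0.275 to 0.875 m from the base axis. Payload 12.5 kg.
Tool frame: the origin (TCP) lies on the centre line of the jaws, within the pads' length; the fingertips stand r.finger_overhang ahead of it and the grasp point (between the pads) lies 3 mm ahead of it (r.finger_overhang is the distance from the TCP to the fingertips, in m); z points along the fingers, y is the line along which they close (so a half turn about z gives the same grasp; the last joint's range is limited). The gripper opens to 85 mm and grips with 20 to 120 N. Pads are 22 mm wide; open, the fingers measure 114 mm over their backs; the gripper's body (76 mm by 85 mm) begins 54 mm behind the grasp point. The pads swing forward as they close: fully open they stand 13 mm farther back than shut.
Start: joints at [1.213, 0.351, 1.652, -0, 1.139, -0.085], TCP at [0.148, 0.53, 0.253] pointing down, gripper open.
Joint ranges: [-2.75, 2.75], [-0.79, 2.1], [0.01, 2.65], [-1.57, 4.71], [0.07, 3.14], [-2.87, 2.87]. Speed limits (rad/s): [2.22, 2.22, 2.79, 3.14, 3.14, 3.14].

### API

Orientations are given as a unit quaternion [x, y, z, w].
In Python, from cell import r, optics gives the robot as it stands. The module is installed in compiled form; this text tells all that it offers. Calls block until the motion is done:
- r.move_to(position, orientation): joint-space move of the TCP to a pose.
- r.move_linear(position, rot=None, vel=0.15): straight line of the TCP; rot=None keeps the orientation; vel is the mean speed in m/s.
- r.set_joints(angles): joint-space move.
- r.set_gripper(opening, squeeze=None): opening from 0.0 (shut) to 1.0 (fully open); squeeze is the grip in N (None keeps the last); returns when the fingers have stopped.
- r.sleep(seconds).
- r.inverse_kinematics(position, orientation): joint angles nearest the present ones, or None.
- optics.get_image(name): name is "scene" or "top" or "wrist"; returns a dict with "pixels" (420x560x3 uint8, red, green, blue), "depth" (420x560 float32, m along the optical axis (not along the pixel's ray), 0 where there is no reading), "fx", "fy", "cx", "cy" (pixels), "D" ([k1, k2, p1, p2, k3] as OpenCV has them; the pictures are not rectified), "camera_from_world" (4x4, takes a point from world to camera coordinates); the wrist camera has in their place "mount" (4x4, takes a point from camera to tool coordinates, whose origin is the TCP and whose axes are the flange's). Camera axes: x right, y down, z forward; pixel columns grow to the right and rows downward; lengths in m; the calibration is good to about 2 mm. A picture is of the moment at which its call begins: read the wrist's pose just before it.
A pose or a line that the arm cannot do raises r.PlanningError and nothing moves.
- r.hand_in(): hands the job in; it is judged then, once.
Readings, each from a call of its own:
- r.current_t(): time.
- r.current_q(): joint angles.
- r.current_qvel(): joint speeds.
- r.current_effort(): joint torques, N m.
- r.current_tool_pos(): TCP position.
- r.current_ee_rot(): TCP orientation.
- r.current_contact_force(): force on the tool from outside, world axes, zero at the start.
- r.current_torque(): the same for the moment, N m.
- r.current_opening(): opening from 0.0 (shut) to 1.0 (fully open).
- r.current_finger_force(): force on a finger pad.
Only numpy, scipy, OpenCV 4.12 (cv2) and the standard library are available. Lean on these libraries where they do the work, as an engineer would, in place of code of your own. Each camera call takes 0.05 s, during which the arm holds its last target. There are 200 camera calls.

## Working session

There is one attempt and no reset: what is moved stays moved. The work goes in short steps, each a Python script; the robot and the scene stay as the last script left them, time stands still between calls to the robot, and variables do not carry over. Pictures are saved under pics/ and viewed, at most 10 in all, crops included, and the job is handed in when it is done.

```bash
mkdir -p pics; python3 - <<'E'
from cell import r, optics
import cv2,numpy as np,pickle
ims={}
for n in("scene","top"):
    a=optics.get_image(n);ims[n]=a
    cv2.imwrite(f"pics/{n}0.png",a["pixels"][:,:,::-1])
pickle.dump(ims,open("ims.pkl","wb"))
print(r.finger_overhang,r.current_t(),r.current_ee_rot(),r.current_opening(),r.current_contact_force())
E
```

```text
0.022 0.1 [ 1.35981432e-01  9.90711242e-01 -5.19561460e-04 -1.21298761e-04] 0.9981661460206042 [-0.31178375 -0.41732402 -0.54920359]
```

View pics/scene0.png

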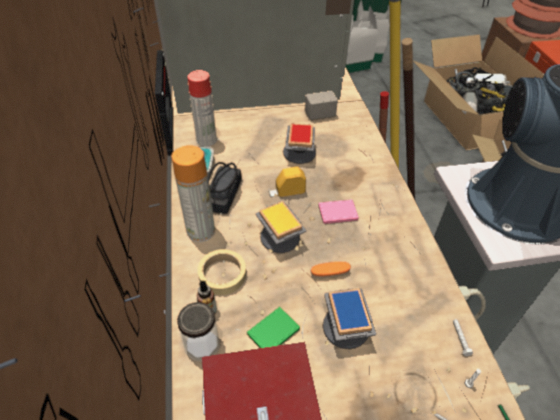

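View pics/top0.png

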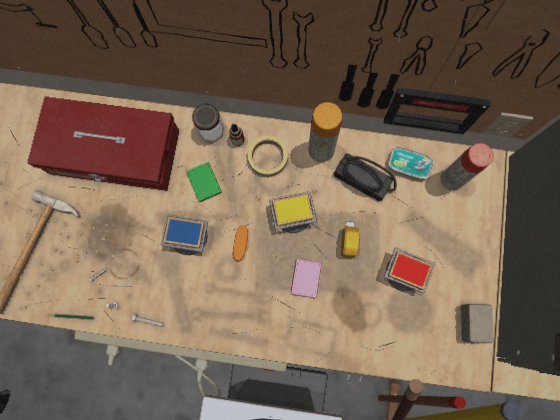

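Top view: red sample at (410,269), yellow at (294,210), blue at (184,233). The possible mix-ups are:
- for red: the toolbox (105,140) and the can cap (478,155)
- for yellow: the tape measure (351,241), the masking tape (267,156), the green board (204,182) and the pink board (307,278)

I choose the stand-mounted boards with bare-wood borders.

```bash
cat > h.py <<'E'
import cv2,numpy as np
SEED={"top":{"red":(410,269),"yellow":(294,210),"blue":(184,233),"tape":(351,243)},
      "scene":{"red":(301,133),"yellow":(280,220),"blue":(350,311),"tape":(292,183)}}
def quad(rgb,seed):
    lab=cv2.cvtColor(rgb,cv2.COLOR_RGB2LAB).astype(float)
    x,y=seed; ref=np.median(lab[y-3:y+4,x-3:x+4].reshape(-1,3),0)
    d=lab-ref; m=((abs(d[...,0])<60)&(np.hypot(d[...,1],d[...,2])<30)).astype(np.uint8)
    n,L,st,_=cv2.connectedComponentsWithStats(m)
    c=max(cv2.findContours((L==L[y,x]).astype(np.uint8),0,2)[0],key=cv2.contourArea)
    return cv2.boxPoints(cv2.minAreaRect(c)),cv2.contourArea(c),c
def ray(a,uv,T,z):  # T world_from_camera
    K=np.array([[a["fx"],0,a["cx"]],[0,a["fy"],a["cy"]],[0,0,1]])
    p=cv2.undistortPoints(np.float64(uv).reshape(-1,1,2),K,np.array(a["D"])).reshape(-1,2)
    d=np.c_[p,np.ones(len(p))]@T[:3,:3].T; o=T[:3,3]
    return o+d*((z-o[2])/d[:,2])[:,None]
def locate(a,T,seed,z=.067):
    b,ar,c=quad(a["pixels"],seed)
    P=ray(a,c.reshape(-1,2),T,z)
    (cx,cy),(w,h),_=rc=cv2.minAreaRect(np.float32(P[:,:2]*1000))
    q=cv2.boxPoints(rc); e=[q[1]-q[0],q[2]-q[1]]; e=max(e,key=np.linalg.norm)
    return (cx,cy),(w,h),np.degrees(np.arctan2(e[1],e[0])),ar
E
python3 - <<'E'
import pickle,numpy as np
from h import *
ims=pickle.load(open("ims.pkl","rb"))
for n,a in ims.items():
    T=np.linalg.inv(a["camera_from_world"]); print(n,T[:3,3])
    for k,s in SEED[n].items(): print(k,*[np.round(v,1) for v in locate(a,T,s)])
    for nm,uv in {"top":{"can":(322,125),"redcan":(480,158),"brush":(240,243),"grey":(477,322)}}.get(n,{}).items():
        z=a["depth"][uv[1],uv[0]]; P=ray(a,[uv],T,0)[0]; o=T[:3,3]; d=(P-o); zc=d@T[:3,2]; print(nm,o+d*z/zc)
E
```

```text
scene [0.71201891 0.6621339  0.79088538]
red [ 496.4 -263.5] [74.8 51. ] 75.9 316.0
yellow [596.2  18.3] [53.9 78.3] -70.3 644.0
blue [508.2 257.2] [73.8 50. ] 89.3 927.0
tape [526.4  -2.5] [316.  217.4] 68.5 3967.5
top [ 0.35277573 -0.01320555  1.23770497]
red [ 493.7 -266.6] [75.2 51.2] 75.9 709.5
yellow [594.5  16.6] [53.5 75.4] -70.3 696.0
blue [506.6 256.7] [74.4 50.4] 89.0 655.5
tape [ 540.9 -126.4] [64.  33.2] 1.9 346.5
can [ 0.74410145 -0.02281367  0.22856356]
redcan [ 0.7297353  -0.35951398  0.2017504 ]
brush [0.50471413 0.12866419 0.02193375]
grey [ 0.39934197 -0.42562207  0.06232499]
```

```bash
python3 - <<'E'
import cv2,numpy as np
a=cv2.imread("pics/top0.png"); cv2.imwrite("pics/crop1.png",cv2.resize(a[180:310,260:460],None,fx=4,fy=4,interpolation=cv2.INTER_CUBIC))
E
```

```text
(no output)
```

View pics/crop1.png

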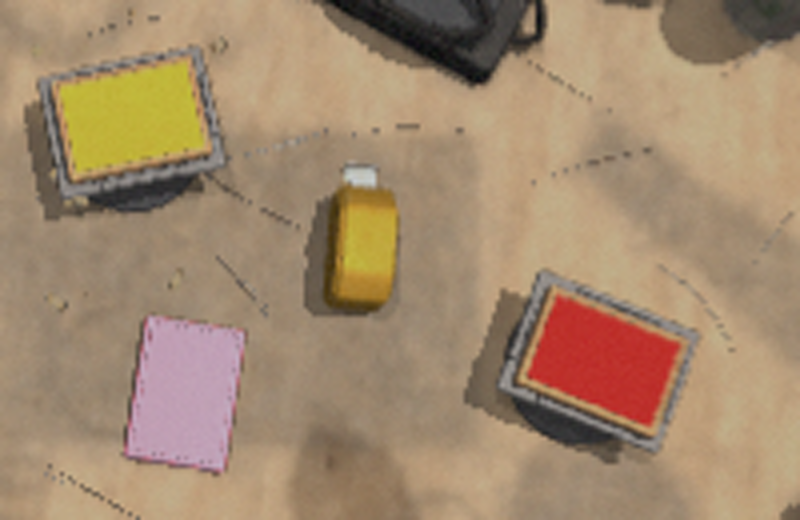

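The crop confirms both choices: red (pixel 410,269) and yellow (294,210) are bordered boards in grey pans, and pink is a flat card on the bench. The two views agree to about 3 mm. Next I shut the gripper, hover over red and check with the wrist camera.

```bash
cat >> h.py <<'E'
from scipy.spatial.transform import Rotation as R
def down(az):  # tool z down, tool x along azimuth like the start pose's sense
    return None
E
python3 - <<'E'
from cell import r, optics
from h import *
from scipy.spatial.transform import Rotation as R
R0=R.from_quat(r.current_ee_rot()); az0=np.arctan2(.53,.148)
xy=np.array([.495,-.265])
q=(R.from_euler('z',np.arctan2(xy[1],xy[0])-az0)*R0).as_quat()
j=r.inverse_kinematics([*xy,.25],q); print(j)
r.set_gripper(0.0,20)
r.move_to([*xy,.25],q)
p=np.array(r.current_tool_pos()); Rt=R.from_quat(r.current_ee_rot())
a=optics.get_image("wrist"); print(a["mount"])
cv2.imwrite("pics/w1.png",a["pixels"][:,:,::-1])
W=np.eye(4);W[:3,:3]=Rt.as_matrix();W[:3,3]=p
T=W@a["mount"]
hsv=cv2.cvtColor(a["pixels"],cv2.COLOR_RGB2HSV)
P0=np.linalg.inv(T)@[*xy,.067,1]; uv=(int(a["fx"]*P0[0]/P0[2]+a["cx"]),int(a["fy"]*P0[1]/P0[2]+a["cy"])); print("pred",uv)
try: print(locate(a,T,uv))
except Exception as e: print(e)
print(p,r.current_ee_rot(),r.current_t(),r.current_opening(),[np.round(r.current_contact_force(),2) for _ in range(4)],r.current_t())
E
```

```text
[-5.74446801e-01  3.75334460e-01  1.62461121e+00  1.23539322e-05
  1.14271399e+00 -8.24237266e-02]
[[ 2.29298842e-04 -9.51194666e-01 -3.08591404e-01  7.84079294e-02]
 [ 9.99999765e-01  4.17388984e-04 -5.43499867e-04 -1.48320213e-04]
 [ 6.45776827e-04 -3.08591207e-01  9.51194539e-01 -1.20392357e-01]
 [ 0.00000000e+00  0.00000000e+00  0.00000000e+00  1.00000000e+00]]
pred (284, 196)
((494.1089782714844, -266.2000732421875), (74.35801696777344, 50.74545669555664), np.float32(75.80386), 2636.5)
[ 0.4952885  -0.26445772  0.25005254] [ 8.57791528e-01  5.13997472e-01 -2.07891307e-04 -5.00474128e-04] 3.9583 -0.0022947917390531447 [array([-0.26,  0.52,  0.64]), array([-0.26,  0.52,  0.64]), array([-0.26,  0.52,  0.64]), array([-0.26,  0.52,  0.64])] 3.9583
```

View pics/w1.png

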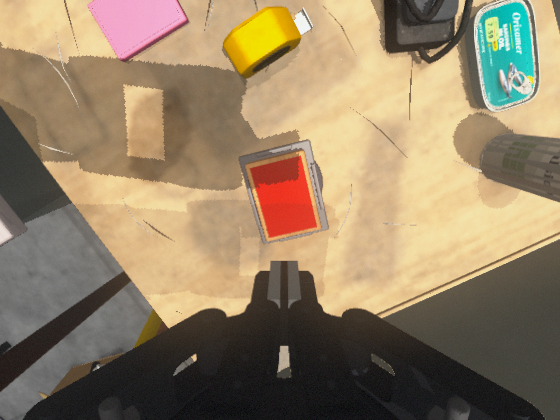

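Wrist view: shut fingertips at about (285,262), red board centred at (284,196) and clear of everything. Refined centre is (494,-266). Now touching it with small force-guarded steps.

```bash
cat > touch.py <<'E'
from cell import r
import numpy as np
def fz(): return np.mean([(r.sleep(.02),r.current_contact_force()[2])[1] for _ in range(4)])
def press(x,y,hover=.25):
    r.move_linear([x,y,.098],vel=.12); r.sleep(.2)
    b=fz(); z=.098; log=[]
    while z>.078:
        z-=.0007; r.move_linear([x,y,z],vel=.01); f=fz()-b; log.append((round(z,4),round(f,2)))
        if f>1.8: break
    print(b,log[-8:],r.current_tool_pos())
    t=r.current_t(); r.sleep(1.0); print("hold",fz()-b,r.current_t()-t)
    if f<=1.8: print("NO CONTACT")
    r.move_linear([x,y,.12],vel=.05); r.move_linear([x,y,hover],vel=.15)
    print("t",r.current_t(),r.current_tool_pos(),fz()-b)
E
python3 -c "
from touch import *
press(.4942,-.2660)"
```

```text
0.3712364108989754 [(0.0924, np.float64(-0.49)), (0.0917, np.float64(-0.32)), (0.091, np.float64(-0.16)), (0.0903, np.float64(0.17)), (0.0896, np.float64(-0.53)), (0.0889, np.float64(0.48)), (0.0882, np.float64(0.79)), (0.0875, np.float64(1.93))] [ 0.49425383 -0.266042    0.08756122]
hold 1.9352027776076386 1.0665999999999993
t 13.275 [ 0.49384706 -0.26578429  0.24905777] -0.6162658291897181
```

```bash
python3 - <<'E'
from touch import *
from cell import optics
from h import *
def look(name,xy):
    p=np.array(r.current_tool_pos()); M=R.from_quat(r.current_ee_rot()).as_matrix()
    a=optics.get_image("wrist"); cv2.imwrite(f"pics/{name}.png",a["pixels"][:,:,::-1])
    W=np.eye(4);W[:3,:3]=M;W[:3,3]=p;T=W@a["mount"]
    P=np.linalg.inv(T)@[*xy,.067,1]; uv=(int(a["fx"]*P[0]/P[2]+a["cx"]),int(a["fy"]*P[1]/P[2]+a["cy"]))
    o=locate(a,T,uv); print(name,uv,o); return o
look("w2",(.494,-.266))
xy=np.array([.5953,.0175]); p=r.current_tool_pos()
q=(R.from_euler('z',np.arctan2(xy[1],xy[0])-np.arctan2(p[1],p[0]))*R.from_quat(r.current_ee_rot())).as_quat()
r.move_to([*xy,.25],q)
c,s,ang,_=look("w3",xy)
c=np.array(c)/1000
if np.linalg.norm(c-xy)<.006 and abs(max(s)-75)<4: press(*c)
else: print("check",c,s)
E
```

```text
w2 (284, 196) ((494.0785827636719, -266.0682067871094), (74.50308990478516, 50.76384353637695), np.float32(75.871895), 2605.0)
w3 (284, 195) ((596.5630493164062, 12.431617736816406), (51.079071044921875, 65.52184295654297), np.float32(-69.996475), 2823.5)
check [0.59656305 0.01243162] (51.079071044921875, 65.52184295654297)
```

View pics/w3.png

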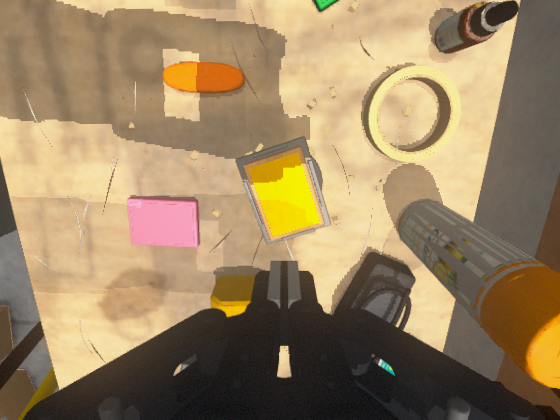

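The wrist view shows yellow at (284,195). A shadow cut the mask's far end (65 of 75 mm). Adding that back gives (595,17), which matches the fixed views. Red did not move. Touching yellow.

```bash
python3 - <<'E'
from touch import *
from cell import optics
import cv2,pickle
from h import *
press(.595,.0170)
r.set_joints([1.213,*list(r.current_q())[1:]])
a=optics.get_image("top"); cv2.imwrite("pics/top9.png",a["pixels"][:,:,::-1])
T=np.linalg.inv(a["camera_from_world"])
for k,s in SEED["top"].items(): print(k,locate(a,T,s))
print(r.current_t(),r.current_tool_pos())
E
```

```text
0.09421292485284023 [(0.0924, np.float64(-0.6)), (0.0917, np.float64(0.1)), (0.091, np.float64(0.51)), (0.0903, np.float64(0.06)), (0.0896, np.float64(0.1)), (0.0889, np.float64(0.57)), (0.0882, np.float64(1.07)), (0.0875, np.float64(2.05))] [0.59509242 0.01699787 0.0875609 ]
hold 2.016771189381494 1.0667000000000009
t 23.9083 [0.59457124 0.01702099 0.24899834] -0.09694887159396871
red ((493.72314453125, -266.56439208984375), (75.22595977783203, 51.24153518676758), np.float32(75.93954), 709.5)
yellow ((594.500732421875, 16.574081420898438), (53.50836181640625, 75.43838500976562), np.float32(-70.34765), 698.0)
blue ((506.61578369140625, 256.65380859375), (74.4541015625, 50.39510726928711), np.float32(89.03224), 656.0)
tape ((540.8196411132812, -126.2457046508789), (63.793216705322266, 33.196407318115234), np.float32(1.9319552), 342.5)
26.5167 [0.16484937 0.5715391  0.24885578]
```

View pics/top9.png

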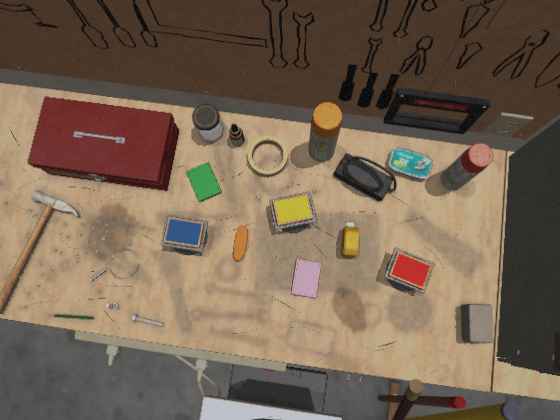

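The final top view shows everything in place: red (410,269), yellow (294,210), blue (184,233), and the tape measure, brush and masking tape all unmoved.

```bash
python3 -c "
from cell import r
print(r.hand_in())"
```

```text
the job is handed in; nothing more can be done
None
```

I touched the red sample and then the yellow one lightly (about 2 N for just over 1 s each) and raised the fingertips well clear each time; blue was not touched, nothing in the scene moved, and the job was handed in at about 27 s.

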